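Back the wire feed off by one notch

ROBOT

A 7-joint arm with a two-finger parallel gripper is mounted at the origin on the work surface. World frame = base frame: x ahead of the robot, y to its left, z up, the work surface at z = 0. Lengths are in m, angles in rad, forces in N, time in s.
With the tool pointing down it reaches from about 0.425 to 0.925 m from the base axis. Payload 6.8 kg.
Tool frame: the origin (TCP) lies on the front face of the gripper's body, between the roots of the fingers; the fingertips stand 73 mm ahead of it and the grasp point (between the pads) lies 54 mm ahead of it (env.nose_length is the distance from the TCP to the fingertips, in m); z points along the fingers, y is the direction in which the jaws open and shut (so a half turn about z gives the same grasp; the last joint's range is limited). The gripper opens to 85 mm and grips with 20 to 120 N. Pads are 22 mm wide; open, the fingers measure 114 mm over their backs; the gripper's body (76 mm by 85 mm) begins 54 mm behind the grasp point. The pads swing forward as they close: fully open they stand 13 mm farther back than shut.
Start: joints at [1.059, 0.477, 0.022, 1.555, -0.011, 1.109, -0.083], TCP at [0.265, -0.621, 0.304] pointing down, gripper open.
Joint ranges: [-2.96, 2.96], [-0.34, 2.1], [-1.41, 1.46], [0.24, 2.44], [-1.37, 4.51], [0.17, 1.92], [-2.96, 2.96]. Speed limits (rad/s): [2.39, 2.39, 3.14, 3.14, 3.14, 3.14, 3.14].

INTERFACE

Orientations are given as a unit quaternion [w, x, y, z].
In Python, from cell import env, kin, camera, calibration, job gives the robot as it stands. The module is installed in compiled form; this text tells all that it offers. Calls block until the motion is done:
- env.reach(position, orientation): joint-space move of the TCP to a pose.
- env.movel(position, velocity=0.15, rot=None, stop_force=None): straight line of the TCP; rot=None keeps the orientation; velocity is the mean speed in m/s. With stop_force (N) it stops when the force on the tool has changed by that much, and returns True; else False.
- env.goto_joints(angles): joint-space move.
- env.grip(opening, f_grip=None): finger opening in m; f_grip is the grip in N (None keeps the last); returns when the fingers have stopped.
- env.dwell(seconds).
- kin.inverse_kinematics(position, orientation): joint angles nearest the present ones, or None.
- env.get_state(): the state.
- camera(name): name is "scene" or "top"; returns (picture, depth): 384x512x3 uint8, blue, green, red; 384x512 float32, m along the optical axis (not along the pixel's ray), 0 where there is no reading.
- calibration(name): a dict with "fx", "fy", "cx", "cy" (pixels), "k1" (the pictures are not rectified: a ray, as slopes to the right and down, at radius r is drawn at 1 + k1 r^2 times it, then the intrinsics apply), "rvec" (rotation vector, rad) and "tvec" (3), from world to camera coordinates, as OpenCV has them. Camera axes: x right, y down, z forward; pixel columns grow to the right and rows downward; lengths in m; the calibration is good to about 2 mm. A picture is of the moment at which its call begins. calibration takes no time and is no camera call.
A pose or a line that the arm cannot do raises env.PlanningError and nothing moves.
- job.job_done(): hands the job in, once; it reports no verdict.
The state is a dict: "time": time; "qpos": joint angles; "joint_velocities": joint speeds; "joint_torque": joint torques, N m; "tcp_pos": TCP position; "orientation": TCP orientation; "force": force on the tool from outside, world axes, zero at the start; "torque": the same for the moment, N m; "opening": finger opening in m.
Only numpy, scipy, OpenCV 4.12 (cv2) and the standard library are available. Lean on these libraries where they do the work, as an engineer would, in place of code of your own. Each camera call takes 0.05 s, during which the arm holds its last target.

TASK

On the feed unit with the toothed wheel, push the pawl's upright thumb tab outward with a fingertip so that its nose lifts clear of the teeth and stays up, push the wheel backward (clockwise seen from above) by exactly one notch, then push the tab back so that the pawl is down fully in the next notch. Pick nothing up, and leave the plain toothless handwheel and all the loose things where they are.

Things in the scene. Friction and masses are not known exactly. Their poses are not given: they have to be found in the camera images.
- feed_unit: Fixed unit: light cast bed plate 180 x 270 x 22 mm (its x, y, z), carrying the flat ratchet wheel and the pawl. Origin at table level on the wheel's vertical axis; z up; its +y points from the wheel's axis to the pawl; the plate spans y -100 to +170 mm. All offsets below are in this frame
- feed_wheel (a joint): Angle of the ratchet wheel (rad) about its vertical axis, positive counter-clockwise seen from above (forward), negative clockwise (backward); about 0 at the start, one notch = 0.5236 (12 teeth). Stiff-turning, stays where it is left (about 0.06 N m). The pawl, when down, stops it from going backward; if the wheel is a little short of a notch, pressing the pawl down wedges it the rest of the way
- wheel_centre (a point): Point on the wheel's axis, 70 mm above the table. The steel wheel is 158 mm across, its flat face 60 mm above the table; a crown of 12 saw teeth, 14 mm high (to 74 mm), stands on its rim from 55 to 77 mm radius; a hub 24 mm across rises to 70 mm
- pawl (a joint): Pawl lift angle (rad): 0 = fully down in a notch, 0.95 = raised as far as it goes; above 0.3 its nose clears the teeth. Stiff pivot (about 0.09 N m), it stays where it is left
- tab_top (a point): Middle of the top end of the pawl's upright thumb tab, a steel plate 22 mm wide (unit x) and 8 mm thick (unit y) reaching 72 mm up from the pawl's pivot. At pawl 0 it is upright (top at 160 mm); pushing it outward (unit +y) tips it outward by the lift angle and raises the nose
- pivot (a point): The pawl's pivot: 115 mm along unit +y from the wheel's axis, 88 mm above the table, in a brown fork 44 mm wide that rises to 96 mm. The pawl's arm runs inward from it to 57 mm from the wheel's axis, its top 95 mm above the table when down
- nose (a point): Underside of the pawl's nose, 48 mm inward of the pivot; the nose is a block 8 x 18 mm
- peg0 (a point): Top centre of one of the wheel's four upright drive pegs (10 mm across, 36 mm from the wheel's axis, from the face at 60 mm to 112 mm above the table), at 45 degrees counter-clockwise from unit +x when the wheel is at 0; it turns with the wheel
- peg1 (a point): Top centre of one of the wheel's four upright drive pegs (10 mm across, 36 mm from the wheel's axis, from the face at 60 mm to 112 mm above the table), at 135 degrees counter-clockwise from unit +x when the wheel is at 0; it turns with the wheel
- peg2 (a point): Top centre of one of the wheel's four upright drive pegs (10 mm across, 36 mm from the wheel's axis, from the face at 60 mm to 112 mm above the table), at 225 degrees counter-clockwise from unit +x when the wheel is at 0; it turns with the wheel
- peg3 (a point): Top centre of one of the wheel's four upright drive pegs (10 mm across, 36 mm from the wheel's axis, from the face at 60 mm to 112 mm above the table), at 315 degrees counter-clockwise from unit +x when the wheel is at 0; it turns with the wheel
- plain_unit: Fixed unit to be left alone: plate 150 x 150 x 22 mm with a smooth toothless handwheel 110 mm across with four like pegs up to 112 mm; no pawl. Origin at table level on the wheel's axis
- plain_wheel (a joint): Angle of the plain handwheel (rad), anywhere at the start; to be left as it is
- plain_peg (a point): Top of one peg of the plain handwheel, 112 mm above the table
- collar: loose steel ring 24 mm across, 12 mm high, on the bed plate corner, origin under its centre; to be left
- pin: loose brass pin, 10 mm across, 30 mm tall, standing on the plain unit's plate, origin under it; to be left
- wire_spool: loose grey spool, 64 mm across, 38 mm high, origin under its centre; to be left
- oil_bottle: loose white oil bottle, 48 mm across, 110 mm tall, origin under its centre; to be left
- screwdriver: loose black-handled screwdriver lying beyond the units; to be left
- staple_pack: loose cardboard pack, 70 x 45 x 25 mm, origin under its centre; to be left
- brush: loose brush lying on the table; to be left

How it is judged:
By the outcome, as a careful person would: the job done as asked, in the order asked, and still so for the second after the job is handed in, with the robot touching nothing.
It also fails if it takes over 64 s, if anything falls off the work surface, if the arm or the gripper's body presses on something with over 40 N, if the wrist force passes 120 N, or if a joint passes its speed limit or range.

## Working session

There is one attempt and no reset: what is moved stays moved. The work goes in short steps, each a Python script; the robot and the scene stay as the last script left them, time stands still between calls to the robot, and variables do not carry over. Pictures are saved under pics/ and viewed, and the job is handed in when it is done.

```bash
mkdir -p pics; ls
python3 - <<'E'
from cell import env,kin,camera,calibration
import cv2,numpy as np
for n in("scene","top"):
    p,d=camera(n); cv2.imwrite(f"pics/{n}0.png",p); np.save(f"pics/{n}0.npy",d)
    print(n,calibration(n))
s=env.get_state();print(s)
E
```

```text
pics
scene {'fx': 479.01958357932523, 'fy': 479.01958357932523, 'cx': 259.4535355903407, 'cy': 189.8098821061297, 'k1': -0.03888083132635059, 'rvec': array([ 2.31005652,  0.77987408, -0.29665492]), 'tvec': array([-0.47927181, -0.17402042,  1.78681378])}
top {'fx': 443.97562900070704, 'fy': 443.97562900070704, 'cx': 254.54123233554347, 'cy': 194.92756636931264, 'k1': -0.05942914644803638, 'rvec': array([ 2.18375822, -2.22205102,  0.03339603]), 'tvec': array([0.05571588, 0.56098311, 1.52142491])}
{'time': 0.1, 'qpos': array([ 1.05891788,  0.47776464,  0.02237695,  1.55639955, -0.01153354,
        1.10931139, -0.08308759]), 'joint_velocities': array([-5.30197787e-05, -1.06478016e-03, -3.83224046e-04, -3.45891227e-03,
        2.25406313e-05, -6.54334964e-04, -1.57978981e-03]), 'joint_torque': array([ 3.95550480e-03, -5.97765648e+01,  1.61343846e+00, -2.81955224e+01,
        1.28356920e-02,  4.96500594e-03, -8.32924002e-06]), 'tcp_pos': array([ 0.26501598, -0.62032124,  0.30297201]), 'orientation': array([-8.45950325e-04,  9.79690472e-01,  2.00513862e-01, -2.32271094e-04]), 'force': array([-0.01326094, -0.12778796,  0.14139795]), 'torque': array([ 0.05654323,  0.03510009, -0.00455797]), 'opening': 0.08525433154618776}
```

View pics/scene0.png

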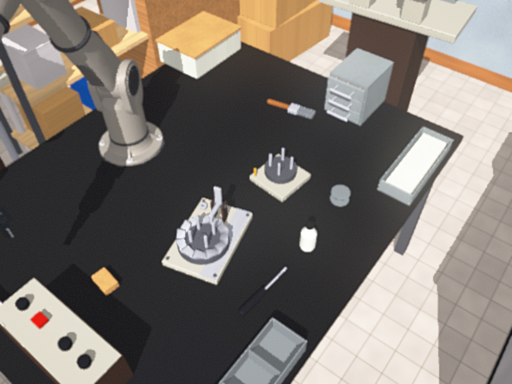

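View pics/top0.png

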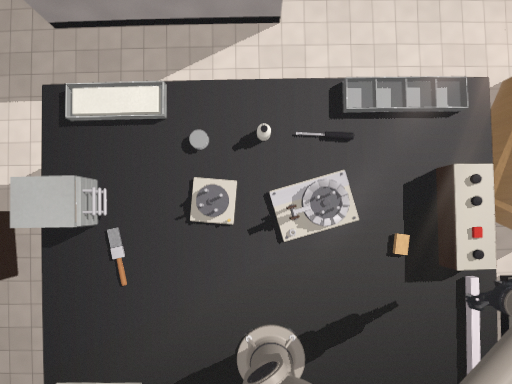

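The overviews show the feed unit at about top px (315,205), with its pawl toward world +y. The plain unit is at (213,200). I'll zoom in on both.

```bash
cat > h.py <<'E'
import cv2,numpy as np
from cell import env,kin,camera,calibration
def cam(n):
    c=calibration(n);R,_=cv2.Rodrigues(c["rvec"]);return c,R,np.array(c["tvec"]).ravel()
def ray(n,uv):
    c,R,t=cam(n);uv=np.atleast_2d(np.array(uv,float))
    K=np.array([[c["fx"],0,c["cx"]],[0,c["fy"],c["cy"]],[0,0,1]])
    s=cv2.undistortPoints(uv[:,None],K,np.array([c["k1"],0,0,0.]))[:,0]
    d=np.c_[s,np.ones(len(s))]@R
    return -R.T@t,d
def onz(n,uv,z):
    o,d=ray(n,uv);return o+d*((z-o[2])/d[:,2])[:,None]
def proj(n,P):
    c,R,t=cam(n);K=np.array([[c["fx"],0,c["cx"]],[0,c["fy"],c["cy"]],[0,0,1]])
    return cv2.projectPoints(np.atleast_2d(np.array(P,float)),R,t,K,np.array([c["k1"],0,0,0.]))[0][:,0]
def cloud(n,d):
    v,u=np.indices(d.shape);c,R,t=cam(n)
    o,r=ray(n,np.c_[u.ravel(),v.ravel()])
    return (o+r*d.ravel()[:,None]).reshape(d.shape+(3,))
E
python3 - <<'E'
from h import *
a=cv2.imread("pics/top0.png")[160:250,260:370];b=cv2.imread("pics/scene0.png")[175:290,155:265]
cv2.imwrite("pics/topc.png",cv2.resize(a,None,fx=6,fy=6,interpolation=cv2.INTER_CUBIC))
cv2.imwrite("pics/scenec.png",cv2.resize(b,None,fx=5,fy=5,interpolation=cv2.INTER_CUBIC))
E
```

```text
(no output)
```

View pics/topc.png

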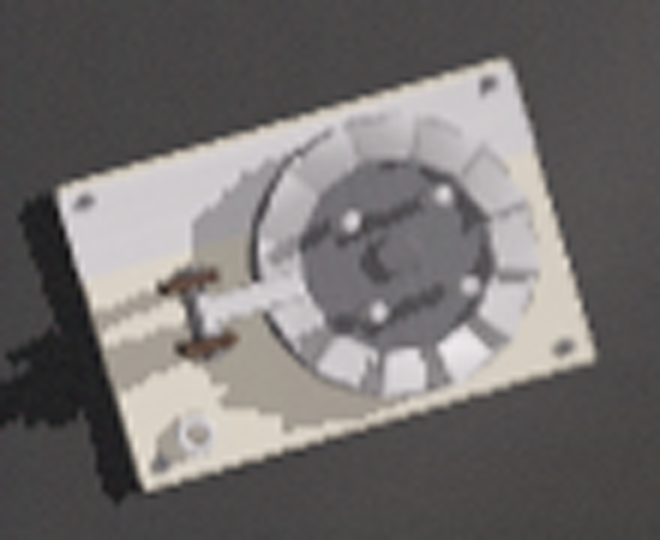

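View pics/scenec.png

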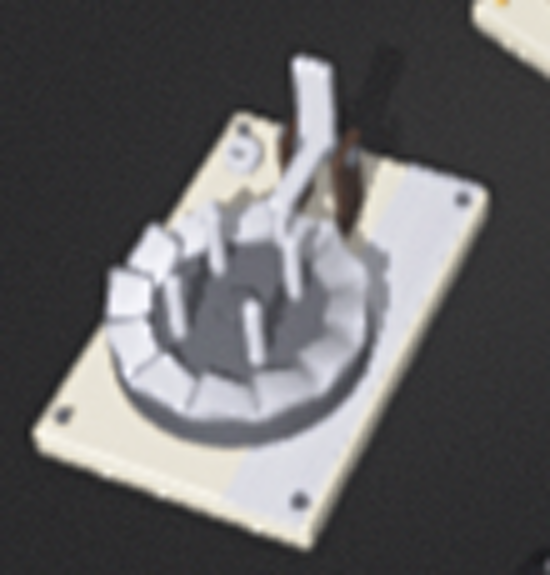

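The crops show the plate corners at top-crop px (60,185), (510,60), (597,357) and (145,490). The four peg tops are at (352,218), (443,194), (470,286) and (379,312). The pawl and tab point left, with the collar at the lower-left corner.

```bash
cat >> h.py <<'E'
def pegs(pic,r,thr=215):
    pass
E
python3 - <<'E'
from h import *
f=lambda L:np.array(L)/6.+[260-.42,160-.42]
C=onz("top",f([[60,185],[510,60],[597,357],[145,490]]),.022)
print(C, np.linalg.norm(np.roll(C,-1,0)-C,axis=1))
P=onz("top",f([[352,218],[443,194],[470,286],[379,312]]),.112)
c=P.mean(0);print(P,c,np.linalg.norm(P-c,axis=1),np.degrees(np.arctan2(*(P-c)[:,1::-1].T)))
# unit y dir from long edges
yv=(C[0]-C[1])+(C[3]-C[2]);yv/=np.linalg.norm(yv)
print("y",yv,"ang",np.degrees(np.arctan2(yv[1],yv[0])),"centre from plate",C.mean(0)-.035*yv)
# scene check
g=lambda L:np.array(L)/5.+[155-.4,175-.4]
C2=onz("scene",g([[240,112],[488,190],[310,548],[37,432]]),.022);print(C2,C2.mean(0))
P2=onz("scene",g([[207,212],[172,278],[250,303],[290,232]]),.112);print(P2,P2.mean(0))
print(onz("scene",g([[312,62]]),.160), onz("top",f([[197,310]]),.160))
d=np.load("pics/top0.npy");X=cloud("top",d)
for n in("top","scene"):
    X=cloud(n,np.load(f"pics/{n}0.npy"));m=(np.abs(X[...,:2]-c[:2]).max(-1)<.2)&(X[...,2]>.118)&(X[...,2]<.2)
    print(n,m.sum(),X[m].round(3).tolist()[:60:3])
E
```

```text
[[ 0.57599934 -0.00578687  0.022     ]
 [ 0.64311558 -0.26466547  0.022     ]
 [ 0.4725014  -0.31042047  0.022     ]
 [ 0.40168019 -0.05092802  0.022     ]] [0.26743732 0.17664292 0.26898323 0.18006913]
[[ 0.55167864 -0.15933709  0.112     ]
 [ 0.56371386 -0.20859258  0.112     ]
 [ 0.51407847 -0.22198483  0.112     ]
 [ 0.50102516 -0.17273924  0.112     ]] [ 0.53262403 -0.19066343  0.112     ] [0.0366663  0.03588916 0.0364001  0.03632858] [  58.68946842  -29.97155579 -120.62999623  150.43628774]
y [-0.25714946  0.96637164  0.        ] ang 104.90098843757717 centre from plate [ 0.53232436 -0.19177321  0.022     ]
[[ 0.40392641 -0.04913419  0.022     ]
 [ 0.57488269 -0.00195072  0.022     ]
 [ 0.65505293 -0.27034632  0.022     ]
 [ 0.47531288 -0.30924701  0.022     ]] [ 0.52729373 -0.15766956  0.022     ]
[[ 0.49863958 -0.17210276  0.112     ]
 [ 0.51530363 -0.2203137   0.112     ]
 [ 0.56293475 -0.20631612  0.112     ]
 [ 0.54740125 -0.15365642  0.112     ]] [ 0.5310698  -0.18809725  0.112     ]
[[ 0.50101956 -0.07502326  0.16      ]] [[ 0.50406454 -0.07120481  0.16      ]]
top 22 [[0.554, -0.161, 0.12], [0.511, -0.077, 0.157], [0.508, -0.076, 0.158], [0.505, -0.079, 0.166], [0.502, -0.079, 0.163], [0.498, -0.079, 0.162], [0.495, -0.08, 0.152], [0.492, -0.079, 0.157]]
scene 88 [[0.497, -0.079, 0.165], [0.502, -0.08, 0.165], [0.507, -0.073, 0.162], [0.501, -0.08, 0.16], [0.509, -0.075, 0.161], [0.498, -0.081, 0.154], [0.507, -0.078, 0.158], [0.497, -0.085, 0.152], [0.507, -0.083, 0.158], [0.516, -0.079, 0.16], [0.501, -0.081, 0.148], [0.508, -0.076, 0.148], [0.493, -0.082, 0.138], [0.503, -0.08, 0.143], [0.518, -0.082, 0.155], [0.499, -0.084, 0.139], [0.51, -0.082, 0.146], [0.511, -0.071, 0.137], [0.504, -0.081, 0.136], [0.514, -0.078, 0.14]]
```

```bash
cat >> h.py <<'E'
W=np.array([.5322,-.1905]);A=np.radians(14.75)
ux=np.array([np.cos(A),np.sin(A)]);uy=np.array([-ux[1],ux[0]])
L=env.nose_length
def tip(x,y,z): return np.r_[W+x*ux+y*uy,z+L]
def q(deg): # tool x yaw in the unit frame
    a=np.radians(deg)+A; return np.array([0,np.cos(a/2),np.sin(a/2),0])
def st():
    s=env.get_state();p=np.array(s["tcp_pos"]);r=p[:2]-W
    print("t%.2f unit x%.4f y%.4f tipz%.4f"%(s["time"],r@ux,r@uy,p[2]-L),"F",np.round([s["force"][:2]@ux,s["force"][:2]@uy,s["force"][2]],1),"open",round(s["opening"],4))
def snap(tag):
    for n,(v,h,u,w) in dict(top=(150,110,250,130),scene=(155,140,140,140)).items():
        p,d=camera(n);cv2.imwrite(f"pics/{n}_{tag}_raw.png",p);np.save(f"pics/{n}_{tag}.npy",d)
        cv2.imwrite(f"pics/{n}_{tag}.png",cv2.resize(p[v:v+h,u:u+w],None,fx=4,fy=4,interpolation=cv2.INTER_CUBIC))
    a=cv2.imread(f"pics/top_{tag}.png");b=cv2.imread(f"pics/scene_{tag}.png")
    H=max(a.shape[0],b.shape[0]);o=np.zeros((H,a.shape[1]+b.shape[1],3),np.uint8);o[:a.shape[0],:a.shape[1]]=a;o[:b.shape[0],a.shape[1]:]=b
    o=o*1;cv2.imwrite(f"pics/both_{tag}.png",cv2.resize(o,None,fx=.73,fy=.73))
E
python3 - <<'E'
from h import *
print(L)
env.grip(0.0,20)
env.reach(tip(0,.080,.21),q(0)); st()
env.movel(tip(0,.080,.138),.12); st()
snap("a")
E
```

```text
0.0726
t2.90 unit x-0.0003 y0.0789 tipz0.2100 F [ 0.3 -0.1 -0.1] open 0.0003
t3.65 unit x0.0004 y0.0798 tipz0.1385 F [ 1.   0.4 -0.1] open -0.0003
```

View pics/both_a.png

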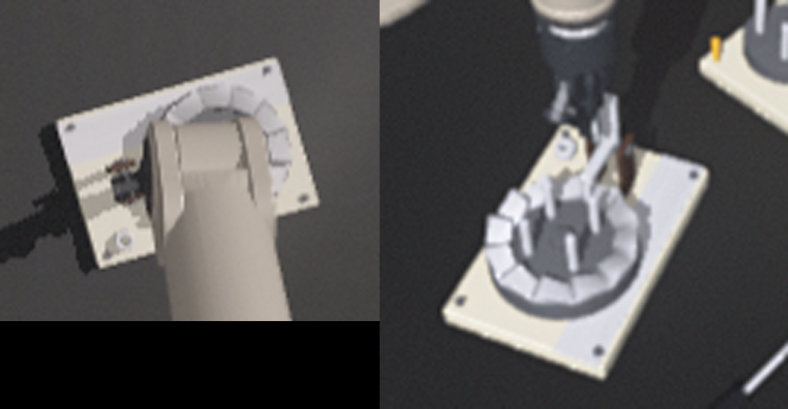

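Run:
```python
from h import *
s=env.get_state();p=np.array(s["tcp_pos"]);t=p-[0,0,L];print(p,s["orientation"],s["qpos"])
print(proj("scene",[t,p,[*(W+.115*uy),.16]]),proj("top",[t,p,[*(W+.115*uy),.16]]))
print("campos",ray("scene",[[0,0]])[0])
a=cv2.imread("pics/scene_a_raw.png")[150:245,180:260];b=cv2.imread("pics/top_a_raw.png")[180:250,250:330]
cv2.imwrite("pics/a1.png",np.hstack([cv2.resize(a,(400,475),interpolation=cv2.INTER_CUBIC),cv2.resize(b,(400,350),interpolation=cv2.INTER_CUBIC)[:, :].copy() if 0 else cv2.copyMakeBorder(cv2.resize(b,(400,350),interpolation=cv2.INTER_CUBIC),0,125,0,0,0)]))
```

```text
[ 0.51246522 -0.11324441  0.21151853] [2.57558171e-04 9.91735839e-01 1.28293416e-01 8.70733974e-04] [ 0.32062403  0.35988851 -0.26938435  1.98633824  0.13003148  0.80972438
 -1.3355298 ]
[[211.98352447 201.15140143]
 [210.07797076 184.67758924]
 [216.54856801 188.13889716]] [[305.12822698 208.32426194]
 [307.80611447 208.24382731]
 [295.02163555 211.56896078]]
campos [ 1.17929826 -0.7552818   1.22126699]
```

View pics/a1.png

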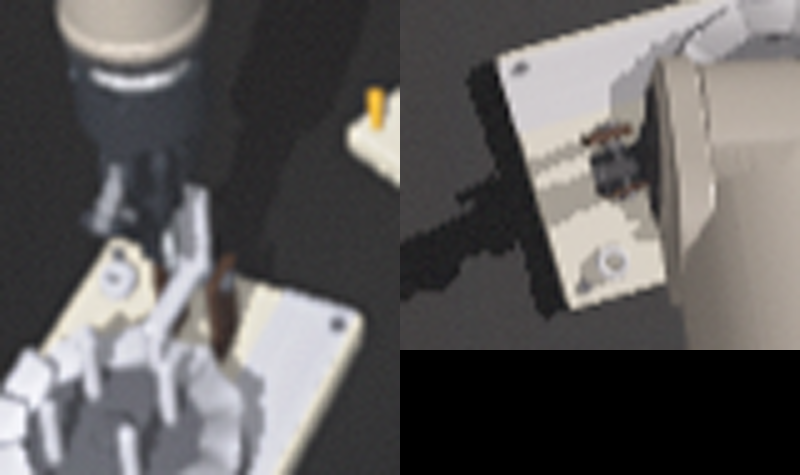

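Run:
```python
from h import *
for n in("top","scene"):
    X=cloud(n,np.load(f"pics/{n}_a.npy"));r=X[...,:2]-W;U=np.stack([r@ux,r@uy,X[...,2]],-1)
    m=(abs(U[...,0])<.06)&(U[...,1]>.02)&(U[...,1]<.16)&(U[...,2]>.12)&(U[...,2]<.30)
    pts=(U[m]*1000).round().astype(int);pts=pts[np.argsort(pts[:,2])]
    print(n,len(pts));print(pts[::max(1,len(pts)//60)].tolist())
```

```text
top 90
[[11, 115, 198], [11, 113, 209], [10, 120, 213], [11, 126, 217], [-12, 121, 218], [-14, 134, 223], [9, 131, 224], [9, 128, 225], [4, 123, 225], [-10, 127, 225], [5, 126, 225], [11, 124, 226], [-8, 123, 226], [6, 129, 227], [1, 142, 227], [-11, 124, 227], [6, 141, 228], [-7, 126, 228], [-9, 142, 228], [7, 122, 228], [4, 132, 228], [7, 132, 228], [3, 142, 229], [-6, 141, 229], [-6, 129, 229], [-12, 140, 229], [-12, 131, 229], [8, 125, 229], [8, 137, 230], [6, 138, 230], [-1, 137, 230], [8, 135, 231], [-13, 137, 231], [-10, 137, 231], [-7, 136, 231], [-7, 139, 232], [-3, 141, 232], [-9, 140, 232], [-9, 130, 232], [3, 130, 233], [0, 140, 233], [-11, 134, 233], [3, 139, 233], [-4, 138, 234], [9, 141, 235], [1, 134, 235], [-4, 135, 235], [-8, 133, 236], [-2, 132, 236], [5, 136, 236], [3, 127, 237], [-5, 133, 237], [-2, 135, 237], [11, 134, 237], [11, 137, 237], [2, 137, 237], [1, 131, 239], [-3, 129, 241], [-4, 127, 241], [2, 125, 241], [-1, 126, 242], [0, 119, 242], [1, 122, 243], [0, 129, 244], [-2, 120, 244], [-2, 123, 245], [-5, 121, 246], [10, 120, 246], [-4, 124, 247], [4, 122
[... 598 characters left out ...]
], [16, 99, 205], [16, 73, 207], [11, 64, 210], [9, 61, 212], [16, 86, 215], [17, 92, 217], [13, 38, 221], [16, 69, 224], [9, 35, 227], [12, 29, 229], [7, 50, 231], [15, 60, 232], [-11, 21, 233], [4, 26, 234], [4, 28, 236], [5, 38, 238], [17, 63, 239], [11, 45, 242], [11, 59, 244], [-4, 39, 246], [-4, 45, 248], [10, 37, 250], [-1, 46, 252], [-3, 40, 257], [-8, 44, 260], [9, 46, 264], [-12, 48, 270], [35, 70, 272], [20, 50, 273], [6, 43, 275], [39, 69, 277], [9, 44, 278], [27, 57, 280], [0, 45, 281], [25, 49, 283], [20, 47, 284], [33, 63, 285], [-21, 50, 287], [21, 47, 288], [16, 44, 289], [20, 48, 291], [14, 48, 292], [36, 71, 294], [34, 68, 296], [12, 42, 297], [-3, 42, 299], [28, 51, 299]]
```

The finger is inboard of the tab: depth shows its inner face at y≈65 mm, so its half-thickness is about 14.5 mm. The knuckles pass above the tab. Next I'll push the tab outward.

Run:
```python
from h import *
print(env.movel(tip(0,.133,.138),.04,stop_force=25)); st()
env.movel(tip(0,.110,.138),.1); 
env.movel(tip(0,.100,.20),.15); 
env.reach(tip(.06,-.02,.20),q(30)); st()
snap("b")
```

```text
False
t5.22 unit x0.0001 y0.1331 tipz0.1380 F [ 0.7 -0.6  0.2] open 0.0004
t6.83 unit x0.0595 y-0.0191 tipz0.1982 F [0.1 1.4 0.7] open -0.0006
```

View pics/both_b.png

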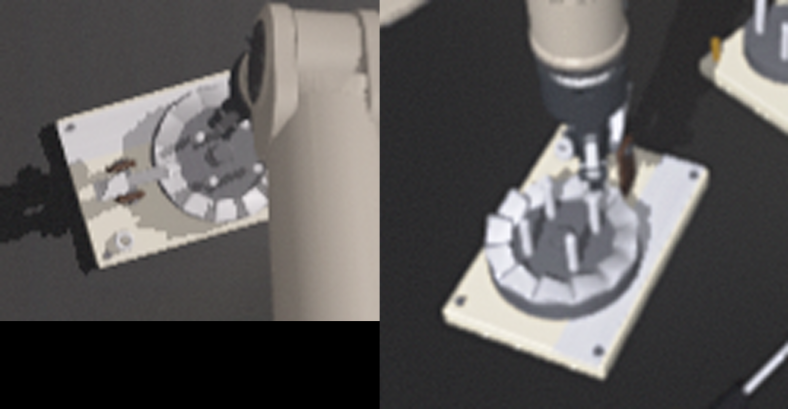

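Run:
```python
from h import *
print(proj("scene",[tip(.06,-.02,.198)-[0,0,L]]), "shown crop", (590/.73-520)/4+140,(180/.73)/4+155)
X=cloud("top",np.load("pics/top_b.npy"));r=X[...,:2]-W;U=np.stack([r@ux,r@uy,X[...,2]],-1)
m=(abs(U[...,0])<.02)&(U[...,1]>.05)&(U[...,1]<.18)&(U[...,2]>.09)&(U[...,2]<.17)
p=(U[m]*1000).round().astype(int);print(p[np.argsort(p[:,1])].tolist())
X=cloud("scene",np.load("pics/scene_b.npy"));r=X[...,:2]-W;U=np.stack([r@ux,r@uy,X[...,2]],-1)
m=(abs(U[...,0])<.02)&(U[...,1]>.05)&(U[...,1]<.18)&(U[...,2]>.09)&(U[...,2]<.17)
p=(U[m]*1000).round().astype(int);print(p[np.argsort(p[:,1])].tolist())
```

```text
[[213.69128707 219.47687683]] shown crop 212.05479452054794 216.64383561643837
[[1, 54, 93], [-1, 57, 106], [3, 59, 108], [0, 61, 112], [4, 63, 115], [1, 63, 110], [-2, 65, 114], [5, 67, 123], [-5, 67, 122], [-1, 69, 125], [-5, 69, 120], [6, 69, 116], [3, 71, 126], [0, 72, 123], [7, 73, 125], [-3, 73, 127], [3, 74, 124], [0, 75, 121], [-3, 76, 119], [7, 76, 118], [4, 77, 121], [-6, 77, 122], [1, 78, 118], [-2, 79, 125], [-5, 79, 115], [5, 80, 118], [2, 81, 117], [-1, 82, 123], [6, 83, 122], [-4, 83, 122], [3, 83, 115], [0, 84, 114], [7, 85, 111], [-3, 86, 118], [4, 86, 113], [0, 87, 111], [-2, 88, 116], [8, 89, 113], [-6, 89, 108], [5, 90, 117], [1, 91, 115], [-2, 91, 111], [-5, 92, 109], [2, 93, 108], [5, 93, 114], [-1, 94, 115], [-4, 95, 113], [6, 96, 114], [3, 97, 113], [-3, 98, 111], [0, 98, 114], [7, 98, 107], [4, 99, 103], [-6, 99, 106], [1, 100, 107], [-2, 100, 102], [-6, 101, 101], [18, 101, 100], [-16, 101, 99], [-19, 101, 98], [5, 102, 107], [2, 103, 106], [-2, 104, 104], [19, 104, 96], [-15, 104, 98], [-5, 105, 106], [16, 105, 99], [5, 105, 100], [-18, 105, 100], [2, 106, 
[... 2348 characters left out ...]
8, 102], [2, 118, 98], [6, 119, 109], [19, 119, 101], [9, 119, 105], [12, 120, 96], [8, 120, 95], [12, 120, 105], [5, 120, 103], [4, 120, 93], [13, 120, 115], [5, 121, 110], [6, 121, 116], [10, 122, 98], [11, 122, 108], [8, 123, 110], [11, 124, 124], [20, 124, 96], [10, 125, 114], [16, 125, 97], [4, 125, 120], [11, 125, 119], [0, 126, 113], [19, 126, 97], [3, 126, 114], [13, 126, 114], [6, 126, 111], [5, 128, 112], [9, 129, 128], [12, 129, 114], [9, 129, 123], [2, 129, 120], [12, 129, 124], [-2, 129, 113], [5, 130, 120], [5, 130, 115], [11, 131, 117], [11, 133, 128], [10, 134, 123], [13, 136, 131], [13, 136, 136], [12, 137, 125], [9, 137, 128], [13, 143, 141], [10, 149, 139], [11, 150, 152]]
```

The tab is leaning out at about 0.57 rad (top at y≈154, z≈151) and stays there. Next I'll push peg3 most of one notch.

```bash
cat >> h.py <<'E'
def nt(n,u,z): # n along 210 deg, u along 300 deg (unit frame)
    c,s=np.cos(np.pi/6),.5
    return tip(-c*n+s*u,-s*n-c*u,z)
E
python3 - <<'E'
from h import *
env.movel(nt(-.037,.0355,.15),.15); env.movel(nt(-.037,.0355,.088),.1); st()
print(env.movel(nt(-.011,.0355,.088),.03,stop_force=30)); st()
env.movel(nt(-.022,.0355,.088),.1); env.movel(nt(-.030,.0355,.16),.15)
env.reach(nt(-.15,.14,.25),q(30)); st()
snap("c")
E
```

```text
t8.19 unit x0.0502 y-0.0124 tipz0.0885 F [ 0.1 -0.5  0.1] open 0.0006
False
t9.21 unit x0.0265 y-0.0251 tipz0.0876 F [-0.7  0.  -0.4] open 0.0001
t10.86 unit x0.1986 y-0.0463 tipz0.2477 F [-0.6 -0.6 -0.3] open -0.0001
```

View pics/both_c.png

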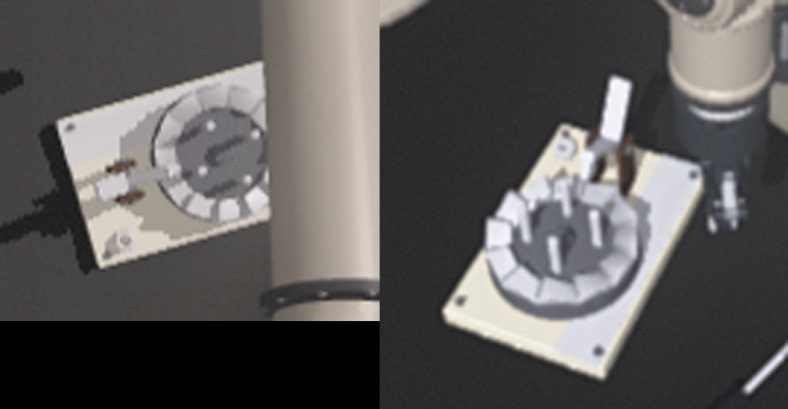

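The wheel has turned clockwise, and three peg tops are visible in the top view. I'll zoom in to measure the angle.

```bash
cat >> h.py <<'E'
def zoom(tag):
    a=cv2.imread(f"pics/top_{tag}_raw.png")[180:226,305:353];b=cv2.imread(f"pics/scene_{tag}_raw.png")[215:265,180:230]
    cv2.imwrite(f"pics/z_{tag}.png",np.hstack([cv2.resize(a,(400,400),interpolation=cv2.INTER_CUBIC),cv2.resize(b,(400,400),interpolation=cv2.INTER_CUBIC)]))
def T(pts): p=np.array(pts,float);return np.c_[(p[:,0]+.5)*48/400-.5+305,(p[:,1]+.5)*46/400-.5+180]
def S(pts): p=np.array(pts,float)-[400,0];return (p+.5)*50/400-.5+[180,215]
def ang(n,px):
    r=onz(n,px,.112)[:,:2]-W;x=r@ux;y=r@uy
    print(n,"unit mm",np.c_[x,y].round(4).tolist(),"r",np.hypot(x,y).round(4),"ang",np.degrees(np.arctan2(y,x)).round(1))
E
python3 -c "
from h import *
zoom('c')"
```

```text
(no output)
```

View pics/z_c.png

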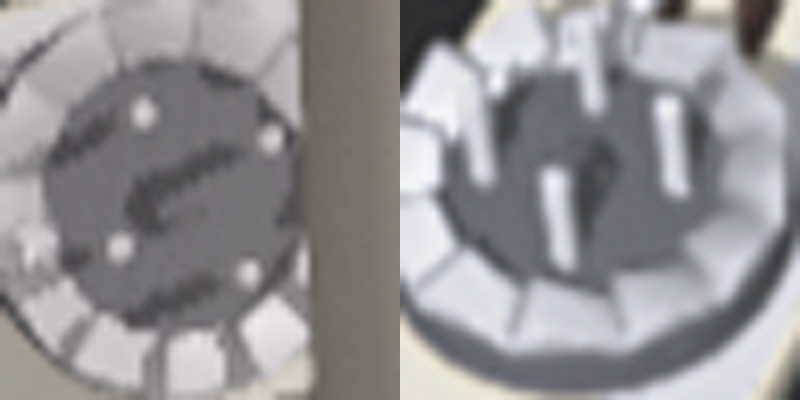

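Top-zoom peg tops are at (145,113), (270,137), (249,272) and (121,247). In the scene zoom two are clean, at (669,103) and (554,174).

Run:
```python
from h import *
ang("top",T([(145,113),(270,137),(249,272),(121,247)]))
ang("scene",S([(669,103),(554,174)]))
# blob centroids refined: start and now
def blobs(f):
    p=cv2.cvtColor(cv2.imread(f),cv2.COLOR_BGR2GRAY).astype(float)[180:226,305:353]
    return p
for f,g in (("pics/top0.png",[(352,218),(443,194),(470,286),(379,312)]),("pics/top_c_raw.png",None)):
    px=np.array(g)/6.+[259.58,159.58] if g else T([(145,113),(270,137),(249,272),(121,247)])
    im=cv2.cvtColor(cv2.imread(f),cv2.COLOR_BGR2GRAY).astype(float);o=[]
    for u,v in px:
        for _ in range(3):
            i,j=int(round(v)),int(round(u));w=im[i-2:i+3,j-2:j+3];w=np.clip(w-np.median(w)-25,0,None);y,x=np.mgrid[i-2:i+3,j-2:j+3];u,v=(w*x).sum()/w.sum(),(w*y).sum()/w.sum()
        o.append((u,v))
    r=onz("top",o,.112)[:,:2];c=r.mean(0);d=r-c;print(f,c,np.hypot(*d.T).round(4),np.degrees(np.arctan2(d[:,1],d[:,0])).round(2)-14.75)
```

```text
top unit mm [[0.0339, 0.0107], [0.0122, -0.0335], [-0.0336, -0.0118], [-0.0112, 0.0333]] r [0.0356 0.0357 0.0356 0.0351] ang [  17.4  -70.  -160.6  108.6]
scene unit mm [[0.0361, 0.0112], [0.0122, -0.033]] r [0.0378 0.0352] ang [ 17.3 -69.7]
pics/top0.png [ 0.53257409 -0.19053175] [0.0362 0.0362 0.0359 0.036 ] [  45.67  -45.34 -134.75  135.02]
pics/top_c_raw.png [ 0.5323676  -0.19063865] [0.036  0.0354 0.0359 0.0357] [  18.69  -71.88 -160.98  108.23]
```

The wheel is now at about -26.5°, about 3.5° short of a notch. A nudge of about 1 mm gets it closer while leaving it slightly short for the wedge.

Run:
```python
from h import *
env.reach(nt(-.032,.0355,.16),q(30)); env.movel(nt(-.032,.0355,.088),.12); 
env.movel(nt(-.018,.0355,.088),.05); st()
print(env.movel(nt(-.0098,.0355,.088),.012,stop_force=30)); st()
env.movel(nt(-.022,.0355,.088),.1); env.movel(nt(-.030,.0355,.16),.15)
env.reach(nt(-.15,.14,.25),q(30)); st()
snap("d");zoom("d")
```

```text
t12.90 unit x0.0329 y-0.0223 tipz0.0883 F [ 0.7 -0.1 -0.3] open 0.0001
False
t13.73 unit x0.0263 y-0.0258 tipz0.0880 F [ 0.6 -0.3  0.1] open -0.0002
t15.40 unit x0.1986 y-0.0463 tipz0.2477 F [-1.   0.6 -0.6] open -0.0
```

View pics/z_d.png

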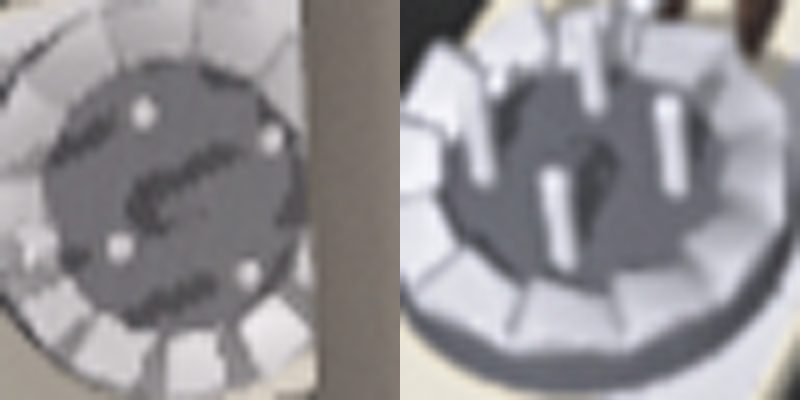

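No visible change, so that push only just reached contact. I'll go 1.2 mm further.

```bash
python3 - <<'E'
from h import *
env.reach(nt(-.032,.0355,.16),q(30)); env.movel(nt(-.032,.0355,.088),.12); 
env.movel(nt(-.016,.0355,.088),.05)
print(env.movel(nt(-.0086,.0355,.088),.012,stop_force=30)); env.dwell(.2); st()
env.movel(nt(-.022,.0355,.088),.1); env.movel(nt(-.030,.0355,.16),.15)
env.reach(nt(-.15,.14,.25),q(30)); st()
snap("e");zoom("e")
E
cat >> h.py <<'E'
def meas(f,px):
    im=cv2.cvtColor(cv2.imread(f),cv2.COLOR_BGR2GRAY).astype(float);o=[]
    for u,v in px:
        for _ in range(3):
            i,j=int(round(v)),int(round(u));w=im[i-2:i+3,j-2:j+3];w=np.clip(w-np.median(w)-25,0,None);y,x=np.mgrid[i-2:i+3,j-2:j+3];u,v=(w*x).sum()/w.sum(),(w*y).sum()/w.sum()
        o.append((u,v))
    r=onz("top",o,.112)[:,:2];c=r.mean(0);d=r-c;a=np.degrees(np.arctan2(d[:,1],d[:,0]))-14.75-np.array([45,-45,-135,135]);print(f,np.hypot(*d.T).round(4),a.round(2),a.mean().round(2))
E
python3 - <<'E'
from h import *
for t in "cde": meas(f"pics/top_{t}_raw.png",T([(145,113),(270,137),(249,272),(121,247)]))
E
```

```text
False
t18.44 unit x0.0253 y-0.0263 tipz0.0880 F [ 1.   1.6 -0.5] open 0.0001
t20.12 unit x0.1986 y-0.0463 tipz0.2476 F [-1.2  0.4 -0.3] open 0.0006
pics/top_c_raw.png [0.036  0.0354 0.0359 0.0357] [-26.31 -26.88 -25.98 -26.77] -26.48
pics/top_d_raw.png [0.036  0.0356 0.0359 0.0357] [-26.26 -27.25 -26.12 -27.11] -26.69
pics/top_e_raw.png [0.036  0.0364 0.036  0.0363] [-28.42 -28.33 -28.54 -28.26] -28.39
```

View pics/z_e.png

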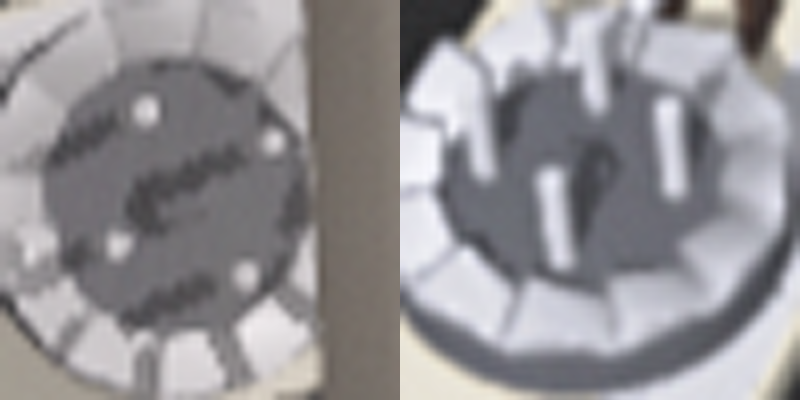

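The wheel is at -28.4°, as intended. Now I'll push the tab back from outside.

Run:
```python
from h import *
env.reach(tip(.08,.10,.26),q(0)); env.reach(tip(0,.195,.22),q(0)); env.movel(tip(0,.195,.138),.12); st()
print(env.movel(tip(0,.150,.138),.06,stop_force=25)); st()
print(env.movel(tip(0,.122,.138),.025,stop_force=14)); st()
env.dwell(.3); st()
```

```text
t22.42 unit x0.0007 y0.1948 tipz0.1385 F [-0.2  0.7  0.9] open -0.0001
True
t22.98 unit x0.0011 y0.1642 tipz0.1396 F [-0.9  2.3  4.6] open 0.0002
True
t23.50 unit x0.0013 y0.1628 tipz0.1399 F [-0.6  3.1  2.9] open 0.0001
t23.80 unit x0.0011 y0.1631 tipz0.1394 F [0.1 0.9 2.9] open -0.0
```

Run:
```python
from h import *
snap("f")
a=cv2.imread("pics/scene_f_raw.png")[150:250,170:270];b=cv2.imread("pics/top_f_raw.png")[170:250,260:340]
cv2.imwrite("pics/f1.png",np.hstack([cv2.resize(a,(400,400),interpolation=cv2.INTER_CUBIC),cv2.resize(b,(400,400),interpolation=cv2.INTER_CUBIC)]))
X=cloud("scene",np.load("pics/scene_f.npy"));r=X[...,:2]-W;U=np.stack([r@ux,r@uy,X[...,2]],-1)
m=(abs(U[...,0])<.025)&(U[...,1]>.04)&(U[...,1]<.22)&(U[...,2]>.09)&(U[...,2]<.2)
p=(U[m]*1000).round().astype(int);print(p[np.argsort(p[:,2])].tolist())
```

```text
[[6, 67, 91], [6, 109, 91], [-15, 117, 92], [18, 99, 93], [-24, 108, 93], [9, 104, 93], [-24, 121, 93], [8, 112, 94], [-15, 111, 94], [21, 121, 94], [-22, 103, 94], [23, 109, 94], [10, 108, 94], [15, 105, 95], [13, 109, 95], [21, 99, 95], [8, 119, 95], [-22, 124, 95], [-19, 126, 95], [-12, 119, 95], [-10, 108, 95], [12, 112, 95], [-24, 114, 96], [25, 121, 96], [-2, 59, 96], [-14, 122, 96], [-19, 120, 96], [-20, 128, 96], [18, 113, 97], [20, 110, 97], [-11, 109, 97], [7, 109, 97], [23, 124, 97], [-18, 103, 97], [20, 123, 97], [-17, 115, 97], [-14, 117, 97], [8, 113, 97], [23, 102, 97], [5, 57, 97], [5, 70, 97], [4, 59, 98], [-18, 97, 98], [22, 105, 98], [1, 113, 98], [8, 100, 98], [18, 99, 98], [7, 116, 98], [-24, 116, 98], [22, 127, 98], [23, 109, 99], [-19, 113, 99], [-12, 99, 99], [-15, 98, 99], [0, 53, 99], [7, 60, 99], [-14, 102, 99], [5, 63, 99], [-11, 103, 99], [-1, 112, 99], [16, 124, 99], [0, 116, 99], [-8, 118, 99], [6, 110, 99], [-16, 127, 100], [-14, 123, 100], [-4, 110, 100], [-5, 113, 100], [20, 124, 100], [19, 119, 100], [3, 74, 100], [5, 71, 100], [-15, 118, 100], [25,
[... 4269 characters left out ...]
82], [11, 167, 183], [14, 154, 184], [13, 150, 188], [13, 177, 188], [12, 167, 188], [12, 158, 189], [14, 168, 189], [9, 152, 189], [11, 169, 190], [12, 187, 190], [5, 153, 191], [-1, 159, 191], [14, 170, 191], [13, 151, 191], [-3, 157, 192], [1, 154, 192], [14, 142, 192], [14, 190, 193], [16, 151, 193], [13, 193, 194], [13, 144, 194], [14, 170, 194], [-5, 154, 194], [4, 149, 194], [0, 150, 195], [2, 147, 195], [6, 152, 195], [12, 138, 195], [13, 130, 195], [13, 172, 196], [13, 151, 196], [11, 149, 196], [12, 195, 196], [12, 132, 197], [10, 144, 197], [15, 133, 197], [-6, 150, 197], [15, 154, 197], [13, 186, 197], [8, 142, 198], [11, 134, 198], [12, 139, 199], [13, 201, 199], [13, 125, 200]]
```

View pics/f1.png

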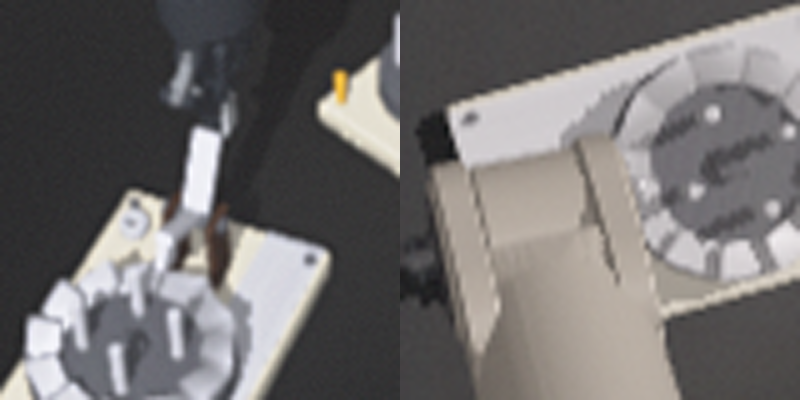

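The tab is still tilted at about 0.47 rad, with the finger against its outer face. The stop may have been a contact spike, so I'll back off, retry slowly and watch the force.

Run:
```python
from h import *
env.movel(tip(0,.172,.138),.05); st()
for y in (.166,.163,.160,.157):
    r=env.movel(tip(0,y,.138),.02,stop_force=25); print(y,r); st()
    if r: break
```

```text
t24.23 unit x-0.0004 y0.1724 tipz0.1377 F [ 0.1 -0.6 -0.1] open -0.0002
0.166 False
t24.68 unit x-0.0000 y0.1657 tipz0.1380 F [ 0.  -0.   0.1] open 0.0
0.163 False
t24.98 unit x0.0001 y0.1630 tipz0.1380 F [ 0.6 -0.  -0.3] open -0.0001
0.16 False
t25.27 unit x0.0001 y0.1600 tipz0.1381 F [0.3 2.  1.7] open 0.0002
0.157 False
t25.57 unit x0.0000 y0.1567 tipz0.1380 F [-0.8  0.8  0.9] open 0.0002
```

Slow motion works, so the earlier stop was an impact spike. I'll continue slowly to the seat.

Run:
```python
from h import *
for y in (.148,.142,.139,.137,.1355,.134,.133,.132,.131,.130):
    r=env.movel(tip(0,y,.138),.025 if y>.139 else .012,stop_force=25); print(y,r,end=" "); st()
    if r or env.get_state()["force"][:2]@uy>12: break
snap("g")
a=cv2.imread("pics/scene_g_raw.png")[150:250,170:270]
cv2.imwrite("pics/g1.png",cv2.resize(a,(500,500),interpolation=cv2.INTER_CUBIC));zoom("g")
```

```text
0.148 False t26.08 unit x-0.0003 y0.1475 tipz0.1378 F [-0.3  0.7  0.8] open -0.0001
0.142 False t26.48 unit x-0.0000 y0.1417 tipz0.1380 F [-1.4  0.7 -0.1] open -0.0002
0.139 False t26.88 unit x-0.0000 y0.1389 tipz0.1380 F [-0.2  0.7  0.1] open 0.0002
0.137 False t27.19 unit x0.0000 y0.1369 tipz0.1380 F [-0.5  0.5  1.6] open -0.0
0.1355 False t27.47 unit x0.0000 y0.1353 tipz0.1380 F [ 0.3  0.7 -0. ] open -0.0
0.134 False t27.74 unit x-0.0000 y0.1338 tipz0.1380 F [0.7 0.4 0.3] open -0.0001
0.133 False t27.99 unit x-0.0000 y0.1329 tipz0.1380 F [-0.7  1.2 -0. ] open 0.0003
0.132 False t28.24 unit x0.0000 y0.1323 tipz0.1380 F [0.8 1.7 3.2] open -0.0
0.131 False t28.49 unit x0.0000 y0.1317 tipz0.1381 F [-1.3  5.4  3.5] open 0.0002
0.13 False t28.74 unit x0.0001 y0.1313 tipz0.1381 F [-1.2  7.4  4.2] open 0.0002
```

View pics/g1.png

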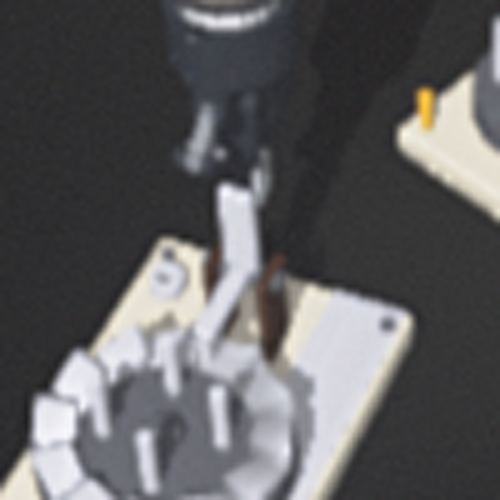

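The pawl now reads as down, with force rising from y≈0.1325. I'll press a bit harder to wedge it fully, then retreat and check.

Run:
```python
from h import *
for y in (.1285,.127,.1255,.124):
    r=env.movel(tip(0,y,.138),.012,stop_force=20); print(y,r,end=" "); st()
    if r or env.get_state()["force"][:2]@uy>16: break
env.dwell(.3); st()
env.movel(tip(0,.15,.138),.05); env.movel(tip(0,.19,.16),.12); env.movel(tip(0,.19,.24),.15)
env.reach([.35,.35,.4],q(0)); st()
snap("h");zoom("h")
meas("pics/top_h_raw.png",T([(145,113),(270,137),(249,272),(121,247)]))
```

```text
0.1285 False t29.12 unit x0.0001 y0.1308 tipz0.1381 F [-2.1 10.9  5.5] open 0.0003
0.127 False t29.39 unit x0.0001 y0.1305 tipz0.1381 F [-1.7 13.   7.9] open -0.0
0.1255 False t29.67 unit x0.0002 y0.1303 tipz0.1381 F [-2.8 18.1  9.5] open 0.0003
t29.97 unit x0.0001 y0.1302 tipz0.1381 F [-1.8 16.3  9.9] open -0.0
t33.27 unit x-0.0380 y0.5677 tipz0.3267 F [ 0.1  0.1 -0.7] open -0.0003
pics/top_h_raw.png [0.036  0.0365 0.0361 0.0367] [-28.56 -28.58 -28.23 -28.7 ] -28.52
```

View pics/both_h.png

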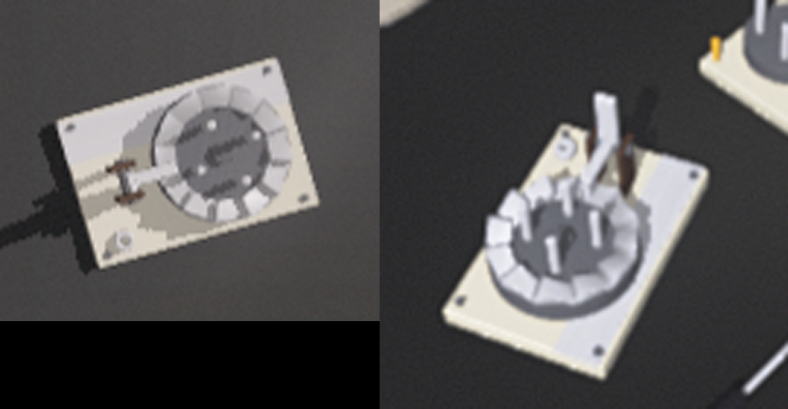

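View pics/z_h.png

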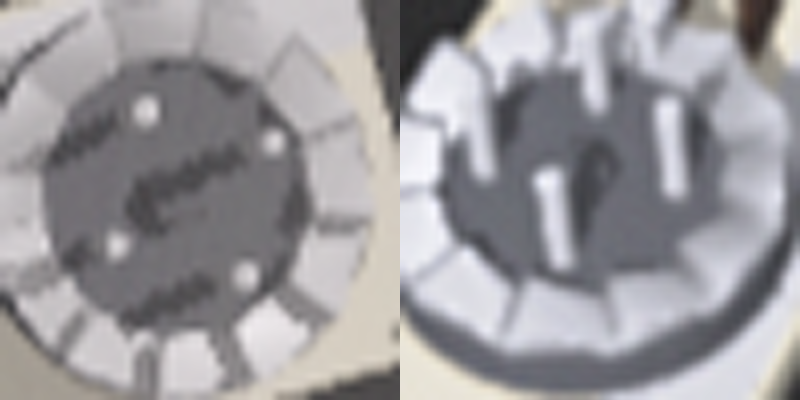

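Run:
```python
from h import *
def pair(f,g,box,o,s=5):
    a,b=[cv2.imread(x)[box[1]:box[3],box[0]:box[2]] for x in(f,g)]
    cv2.imwrite(o,np.hstack([cv2.resize(x,None,fx=s,fy=s,interpolation=cv2.INTER_CUBIC) for x in(a,b,cv2.absdiff(a,b))]))
pair("pics/scene0.png","pics/scene_h_raw.png",(195,180,235,235),"pics/cmp_s.png",6)
pair("pics/top0.png","pics/top_h_raw.png",(270,190,320,230),"pics/cmp_t.png",5)
# tab template shift
for n,box in (("scene",(208,182,226,204)),("top",(288,202,302,222))):
    a=cv2.imread("pics/%s0.png"%n).astype(np.float32).mean(2);b=cv2.imread("pics/%s_h_raw.png"%n).astype(np.float32).mean(2)
    x0,y0,x1,y1=box
    print(n,cv2.phaseCorrelate(a[y0:y1,x0:x1],b[y0:y1,x0:x1]))
print(proj("scene",[np.r_[W+uy*(.115+72e-3*np.sin(t)),.088+.072*np.cos(t)] for t in(0,.03,.06)]).round(2).tolist(),proj("top",[np.r_[W+uy*(.115+72e-3*np.sin(t)),.088+.072*np.cos(t)] for t in(0,.03,.06)]).round(2).tolist())
```

```text
scene ((-0.10159789387206253, 0.2337611558394599), 1.0579941697694637)
top ((0.9132737022883619, -0.20799040559160709), 0.9729814008871714)
[[216.55, 188.14], [216.87, 187.65], [217.19, 187.17]] [[295.02, 211.57], [294.35, 211.76], [293.68, 211.95]]
```

View pics/cmp_s.png

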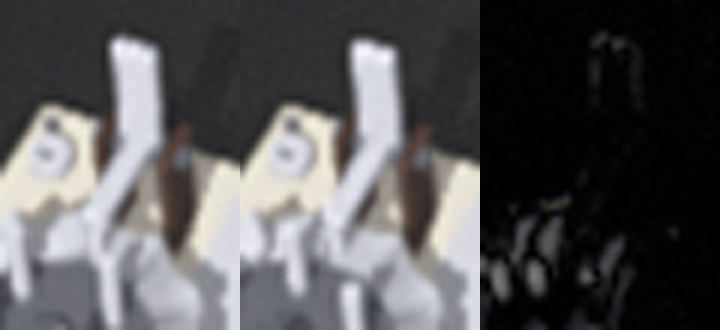

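View pics/cmp_t.png

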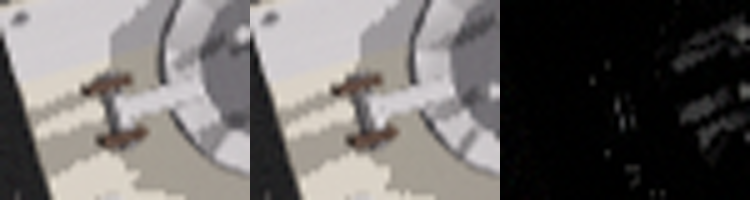

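Run:
```python
from h import *
a,b=cv2.imread("pics/scene0.png"),cv2.imread("pics/scene_h_raw.png")
for n,(u,v) in dict(plain=(281,170),pin=(255,171),collar=(203,206),spool=(340,195),bottle=(308,238),driver=(265,290),pack=(105,281),brush=(290,107)).items():
    s=np.s_[v-14:v+14,u-14:u+14];print(n,cv2.absdiff(a[s],b[s]).mean().round(2),(cv2.absdiff(a[s],b[s]).max(2)>60).sum())
meas("pics/top0.png",np.array([(352,218),(443,194),(470,286),(379,312)])/6.+[259.58,159.58])
```

```text
plain 1.18 0
pin 1.33 0
collar 4.83 13
spool 1.33 0
bottle 0.96 0
driver 1.6 0
pack 1.34 0
brush 1.39 0
pics/top0.png [0.0362 0.0362 0.0359 0.036 ] [ 0.67 -0.34  0.25  0.02] 0.15
```

```bash
python3 -c "
from cell import job,env
job.job_done();print(env.get_state()['time'])"
```

```text
the job is handed in; nothing more can be done
the job is handed in; nothing more can be done
```

I've done all three steps and handed the job in at about 33 s of the 64 s allowed. The wheel measures about 1.3° short of a full notch.

**What I did**
- **Pawl up:** I pushed the tab outward with the closed fingertip to about 0.57 rad. It was still up when I looked after the finger had left.
- **Wheel back:** I pushed the wheel clockwise by one of its pegs in three pushes, the second of which only just reached contact. I stopped slightly short on purpose, so the pawl would wedge it the rest of the way.
- **Pawl down:** I pushed the tab back in from outside and pressed it to about 17 N, then withdrew the arm.

**Last checks**
- **Wheel angle:** the pegs show a turn of about -28.7° from the start, against -30° for an exact notch. My measurement is good to about 0.5°. It barely moved as the pawl was pressed, so the wedge did not visibly close that gap.
- **Pawl:** both views show the tab upright, at or slightly below its starting lift, so I take it as fully seated.
- **False stop:** on the way back, the force stop tripped twice when the finger met the tab. Easing off and going slower cleared it.
- **Other things:** the plain handwheel, pin, spool, bottle, screwdriver, pack and brush show no change between the first and last pictures. The automatic check on the collar picked up some changed pixels, because the turned wheel is in the same window. By eye the collar is where it was.

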